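# Draw the copper blank home and lock it

## Task

Press on top of the copper blank lying in the jig and draw it toward you along the bed until it is fully home against the front stop, then slide the locking bar all the way in behind it and let go. Press and push gently, and leave the things standing round the jig where they are.

Things in the scene. Friction and masses are not known exactly. Their poses are not given: they have to be found in the camera images.
- jig: Flat metal jig, 290 x 140 x 22 mm, fixed on levelling feet over a cork mat; a tab on its left carries the locking bar. Origin: middle of the track at the base's underside, 5 to 11 mm above the bench (z below is from there); x along the track away from the robot, y left. Bed at z=10 mm; two rails (inner faces y=+-51.5 mm, z=15 mm, level with the blank's top) guide the blank along x.
- stop_face (a point): Foot of the front stop's face, mid-track, on the bed: x=-130 mm, z=10 mm in the jig. A steel lip 12 mm deep (underside z=19, top 22 mm) overhangs the bed here, back to x=-118 mm; the blank's front edge goes under it.
- cover_edge (a point): Middle of the front edge of the flat dark rear cover, on its top: x=+30 mm, z=22 mm in the jig. The cover runs from here to the jig's rear end, 9 mm above the bed (underside), and hides the rear end of the blank at the start.
- sheet: Copper blank: loose flat plate 120 (x) x 100 (y) x 5 mm, 0.35-0.7 kg, on the bed between the rails (1.5 mm play each side), too wide to grasp. Origin: centre of its underside, x along the track. Starts 70-95 mm short of the stop; home, its centre is at x=-70 mm in the jig, 3 mm clear of the bar. It slides stiffly: under some 9 N of press a finger slips on it, 12-15 N drags it, over 24 N is too hard.
- gate (a joint): Flat locking bar, 16 mm wide, round nose, in a gap of the left rail; crosses the track at x=-7 to +9 mm. Slides in the jig's -y direction: 0 m = drawn out to the left, 0.07 m = fully in (end stop), across the track behind the blank. Stays where left; friction 3 N, end stop felt as a rise in force. A blank some mm short of home is wedged on by the nose, one farther out blocks it.
- gate_knob (a point): Middle of the head of the upright black round knob on the locking bar: head 16 mm in diameter, 12 mm high, on a 12 mm stem. In the jig at x=+1 mm, y=140 mm minus the joint value, z=40.5 mm; knob's top z=49.5 mm, bar's top 15.5 mm, guide blocks beside the bar (y=66 to 100 mm) 18 mm. More than 24 N on it is too hard.
- hammer: Hammer lying right of the jig, 178 x 72 x 22 mm; bystander.
- burs: Small wooden stand 36 x 92 x 49 mm full of burs, left of the jig's rear; bystander.
- block: Worn block of wood 41 x 70 x 24 mm, left of the jig's front; bystander.
Mind the look-alikes: they are no part of the job. Of the things like the sheet, leave any that is yellow; of the rest the larger one is meant.

How it is judged:
By the outcome, as a careful person would: the job done as asked, in the order asked, and still so for the second after the job is handed in, with the robot touching nothing.
It also fails if it takes over 56 s, if anything falls off the work surface, if the arm or the gripper's body presses on something with over 40 N, if the wrist force passes 120 N, or if a joint passes its speed limit or range.

## Robot

A 6-joint arm with a two-finger parallel gripper is mounted at the origin on a cart in front of the work surface, level with it; the furniture and walls round the work are solid. World frame = base frame: x ahead of the robot, y to its left, z up, the work surface at z = 0. Lengths are in mm, angles in rad, forces in N, time in s.
With the tool pointing down it reaches from about 400 to 925 mm from the base axis. Payload 12.5 kg.
Tool frame: the origin (TCP) lies where the fingers leave the gripper's body, on its centre line; the fingertips stand 78 mm ahead of it and the grasp point (between the pads) lies 59 mm ahead of it; z points along the fingers, y is the direction in which the jaws open and shut (so a half turn about z gives the same grasp; the last joint's range is limited). The gripper opens to 95 mm and grips with 3 to 60 N. Pads are 20 mm wide; open, the fingers measure 119 mm over their backs; the gripper's body (75 mm by 180 mm) begins 59 mm behind the grasp point.
Start: joints at [-1.323, 0.491, 1.559, -0, 1.092, -0.106], TCP at [216.562, -586.292, 292.261] pointing down, gripper open.
Joint ranges: [-3.1, 3.1], [-0.84, 2.19], [0.05, 2.79], [-1.13, 4.28], [0.06, 2.93], [-2.69, 2.69]. Speed limits (rad/s): [2.22, 2.22, 2.79, 3.14, 3.14, 3.14].

## Interface

Orientations are given as [roll, pitch, yaw] about the fixed x, y, z axes, in that order (R = Rz(yaw) Ry(pitch) Rx(roll)).
In Python, from cell import env, viewer, ticket, search_frame gives the robot as it stands.
- The arm moves only by the shell command python3 -m inch 'ROWS'. ROWS is a JSON object of lists of equal length, an entry for each row: "hand": the opening, from 0 (shut) to 1 (fully open); "delta_pos": the shift along the tool's x, y, z in cm, a list of three; "turn": the turn about the tool's z in rad. A call has 1 to 20 rows; each row shifts and turns the commanded pose from where the row before left it, along the tool's axes as they then stand; what a row does not reach is not made up. A row lasts 1/10 s, in which the tool goes at most 50 mm and 8.59 degrees, less where a joint would pass 70% of its speed; a pose out of reach is approached as far as the arm can. A call is refused whole if a number of a shift passes 5 or a number of a turn 0.15, either way. A call with a gripper value outside its range is refused whole. The fingers move at their own pace and stop on an object; the grip force is fixed at half the most. Time passes only in rows, so rows that do not move let the fingers close. It gives the time, the measured TCP pose, the force and the opening at its end, in the units of the state.
- env.state(): the state, without advancing time (a new reading comes with each control period).
- viewer.read_camera(name): name is "side" or "top"; returns (picture, depth): 420x560x3 uint8, blue, green, red; 420x560 float32, mm along the optical axis (not along the pixel's ray), 0 where there is no reading.
- viewer.get_calibration(name): a dict with "fx", "fy", "cx", "cy" (pixels), "k1" (the pictures are not rectified: a ray, as slopes to the right and down, at radius r is drawn at 1 + k1 r^2 times it, then the intrinsics apply), "T" (4x4, takes a point from camera to world coordinates). Camera axes: x right, y down, z forward; pixel columns grow to the right and rows downward; lengths in mm; the calibration is good to about 2 mm. A picture is of the moment at which its call begins. get_calibration takes no time and is no camera call.
- ticket.job_done(): hands the job in, once; it reports no verdict.
Trained networks look in the newest picture that a camera, given by its name, has taken for a name from the list of things; names that differ only in an ending like _2 or _b are one class to them, and where a whole thing is asked for, a point or a joint stands for the part that bears it (a point fixed in the world has none). Each returns a list of dicts, best first, with "p" (0 to 1); they miss things now and then, are a little off and sometimes report something else, mostly with a low value. They report only what shows in the picture. A call takes as long as a camera call. They do not tell look-alikes from the thing itself.
- search_frame(camera, label): "centre" ([column, row] in pixels, amid what is visible of it).
The state is a dict: "t": time; "joints": joint angles; "qvel": joint speeds; "tau": joint torques, N m; "eef_pos": TCP position; "tcp_rot": TCP orientation; "ft_force": force on the tool from outside, world axes, zero at the start; "moment": the same for the moment, N m; "opening": opening from 0.0 (shut) to 1.0 (fully open).
Only numpy, scipy, OpenCV 4.12 (cv2) and the standard library are available. Lean on these libraries where they do the work, as an engineer would, in place of code of your own. Each camera call takes 0.05 s, during which the arm holds its last target.

## Working session

There is one attempt and no reset: what is moved stays moved. The work goes in short steps, Python scripts to look and compute and a shell command to move; the robot and the scene stay as the last step left them, time stands still between calls to the robot, and variables do not carry over. Pictures are saved under pics/ and viewed, and the job is handed in when it is done.

```bash
ls; mkdir -p pics; cat > h.py <<'E'
import numpy as np, cv2
from cell import env, viewer, ticket, search_frame
def ray(c,px):
    K=viewer.get_calibration(c)
    x=(px[0]-K['cx'])/K['fx'];y=(px[1]-K['cy'])/K['fy']
    u,v=x,y
    for _ in range(20):
        s=1+K['k1']*(u*u+v*v);u,v=x/s,y/s
    return np.array([u,v,1.]),np.array(K['T'])
def at_depth(c,px,d):
    r,T=ray(c,px);return (T@np.append(r*d,1))[:3]
def at_z(c,px,z):
    r,T=ray(c,px);D=T[:3,:3]@r;o=T[:3,3];return o+D*(z-o[2])/D[2]
def proj(c,P):
    K=viewer.get_calibration(c);T=np.linalg.inv(np.array(K['T']))
    p=(T@np.append(P,1))[:3];u,v=p[:2]/p[2];s=1+K['k1']*(u*u+v*v)
    return K['fx']*u*s+K['cx'],K['fy']*v*s+K['cy']
E
python3 - <<'E'
from h import *
for c in('top','side'):
    im,d=viewer.read_camera(c);cv2.imwrite(f'pics/{c}0.png',im);np.save(f'{c}0.npy',d)
    for l in ('jig','stop_face','cover_edge','sheet','gate','gate_knob','hammer','burs','block'):
        print(c,l,[(np.round(r['centre']),round(r['p'],2)) for r in search_frame(c,l)][:5])
print(env.state())
E
```

```text
pics
top jig [(array([328., 192.]), 0.6)]
top stop_face [(array([328., 196.]), 0.79)]
top cover_edge [(array([329., 194.]), 0.66)]
top sheet [(array([180., 267.]), 0.74), (array([334., 208.]), 0.72), (array([232., 240.]), 0.56)]
top gate [(array([293., 203.]), 0.62)]
top gate_knob [(array([294., 198.]), 0.52)]
top hammer [(array([394., 185.]), 0.89)]
top burs []
top block [(array([280., 246.]), 0.79)]
side jig [(array([294., 278.]), 0.72)]
side stop_face [(array([296., 279.]), 0.93)]
side cover_edge [(array([291., 278.]), 0.8)]
side sheet [(array([209., 206.]), 0.66), (array([291., 266.]), 0.61)]
side gate [(array([284., 241.]), 0.49), (array([240., 242.]), 0.33)]
side gate_knob [(array([285., 240.]), 0.6)]
side hammer [(array([349., 314.]), 0.66)]
side burs [(array([329., 234.]), 0.63)]
side block [(array([239., 242.]), 0.54)]
{'t': 1.0, 'joints': array([-1.32257445e+00,  4.90850730e-01,  1.55889259e+00,  1.55060639e-05,
        1.09169905e+00, -1.05570828e-01]), 'qvel': array([-0.00088915,  0.00051566,  0.00019658, -0.00127398,  0.0010041 ,
        0.00164134]), 'tau': array([-4.67638438e-04, -6.12480354e+01, -2.58424366e+01,  6.91846199e-02,
        4.44249180e-02, -2.51293199e-05]), 'eef_pos': array([ 216.57951762, -586.28472538,  292.29412214]), 'tcp_rot': array([3.14144175e+00, 2.15208912e-06, 3.53785559e-01]), 'ft_force': array([-0.10540991, -0.32186585, -1.11720793]), 'moment': array([-0.0590846 ,  0.00414667,  0.00337805]), 'opening': 1.0014960279944742}
```

View pics/top0.png

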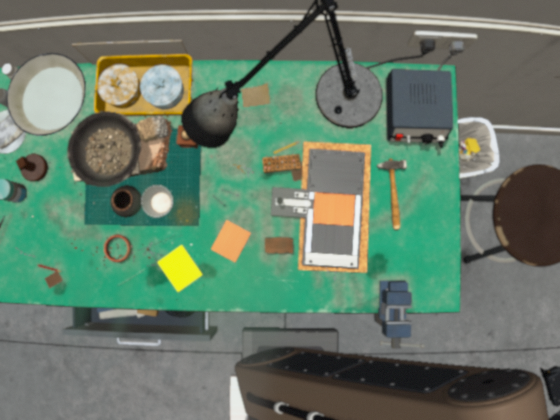

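View pics/side0.png

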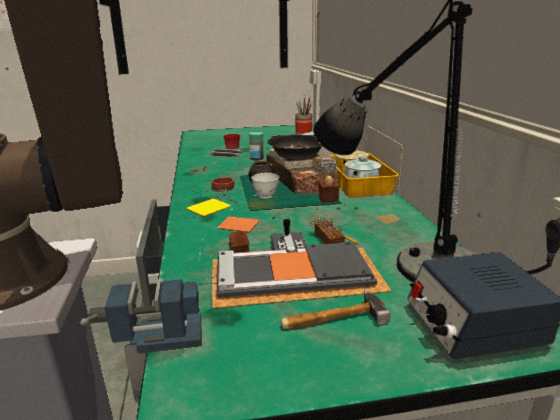

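```bash
python3 - <<'E'
import cv2
im=cv2.imread('pics/top0.png');cv2.imwrite('pics/top0c.png',cv2.resize(im[110:290,220:440],None,fx=3.3,fy=3.3,interpolation=cv2.INTER_CUBIC))
im=cv2.imread('pics/side0.png');cv2.imwrite('pics/side0c.png',cv2.resize(im[190:350,180:400],None,fx=3.5,fy=3.5,interpolation=cv2.INTER_CUBIC))
E
```

```text
(no output)
```

View pics/top0c.png

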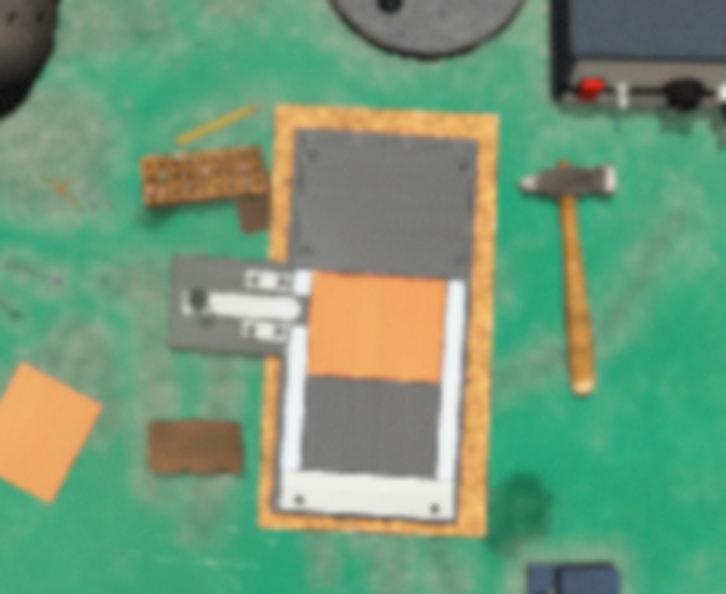

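View pics/side0c.png

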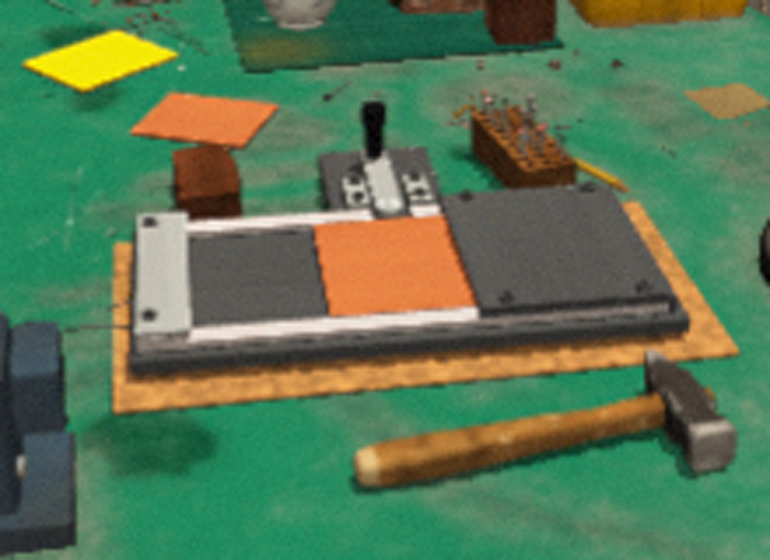

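```bash
cat > fit.py <<'E'
from h import *
from scipy.optimize import least_squares
t=lambda x,y:(220+x/3.3,110+y/3.3); s=lambda x,y:(180+x/3.5,190+y/3.5)
O=[('top',(-145,70,22),t(277,514)),('top',(-145,-70,22),t(455,522)),('top',(-118,70,22),t(282,472)),('top',(-118,-70,22),t(458,477)),
('top',(30,70,22),t(290,270)),('top',(30,-70,22),t(468,278)),('top',(145,70,22),t(297,127)),('top',(145,-70,22),t(477,137)),
('top',(1,140,49.5),t(198,297)),
('side',(-145,70,22),s(137,213)),('side',(-145,-70,22),s(135,338)),('side',(-118,70,22),s(188,212)),('side',(-118,-70,22),s(190,334)),
('side',(30,70,22),s(441,194)),('side',(30,-70,22),s(480,310)),('side',(145,70,22),s(606,186)),('side',(1,140,49.5),s(374,104))]
def W(p,P):
    c,n=np.cos(p[3]),np.sin(p[3]);return np.array([p[0]+c*P[0]-n*P[1],p[1]+n*P[0]+c*P[1],p[2]+P[2]])
def f(p,O=O):return np.concatenate([np.array(proj(c,W(p,P)))-o for c,P,o in O])
E
python3 - <<'E'
from fit import *
import numpy as np
print(at_z('top',(334,192),30))
x0=np.append(at_z('top',(328,195),30)[:2],[8,0]);
for OO in (O,O[:9],O[9:]):
    r=least_squares(lambda p:f(p,OO),x0,loss='soft_l1',x_scale=[10,10,10,.1]);print(np.round(r.x,3));print(np.round(f(r.x,OO).reshape(-1,2),1).tolist())
    if OO is O: np.save('jig.npy',r.x)
p=np.load('jig.npy')
# sheet front edge
for c,px in(('top',t(376,380)),('side',s(325,265))):
    q=at_z(c,px,p[2]+15)-[p[0],p[1],0];print('front edge jig x',np.cos(p[3])*q[0]+np.sin(p[3])*q[1], -np.sin(p[3])*q[0]+np.cos(p[3])*q[1])
d=np.load('top0.npy')
for nm,px in(('lip',t(366,498)),('cover',t(380,210)),('sheet',t(376,330)),('bed',t(376,430)),('knob',t(198,297)),('lamp',(210,118)),('burs',t(205,175))):
    print(nm,np.round(at_depth('top',px,d[int(px[1]),int(px[0])]),1))
E
```

```text
[606.58156814 -90.49051083  30.        ]
[ 5.75503e+02 -9.27260e+01  3.08600e+00 -5.30000e-02]
[[-1.5, -3.2], [2.0, -2.1], [-2.3, -1.6], [1.7, 0.4], [-1.1, -1.0], [1.9, 0.3], [-0.5, -3.9], [1.3, -3.1], [-2.6, -0.2], [-0.5, -0.2], [-0.6, 1.7], [-1.8, -0.8], [-0.8, 1.6], [-2.6, -0.6], [-0.3, 2.1], [4.3, -2.1], [-1.9, 0.3]]
[ 5.7494e+02 -9.6637e+01 -3.8943e+01 -5.0000e-02]
[[-0.4, -3.3], [1.2, -2.5], [-1.3, -1.3], [0.9, 0.4], [-0.3, 1.2], [0.8, 2.1], [0.0, -0.3], [0.1, 0.1], [-0.9, 1.8]]
[ 5.78537e+02 -8.02030e+01 -3.83200e+00 -6.60000e-02]
[[1.4, -0.6], [0.6, 0.4], [-0.2, -1.2], [0.0, 0.5], [-2.0, -0.4], [-1.0, 1.7], [4.1, -1.5], [-0.7, 0.7]]
front edge jig x -49.16896866853323 -1.6543257294201497
front edge jig x -40.78235475582129 5.839526047738444
lip [439.2 -83.8  29.3]
cover [651.8 -93.3  29.6]
sheet [563.1 -91.1  23.4]
bed [489.3 -92.   18.3]
knob [582.9  40.7  59.1]
lamp [726.8 181.7 275.9]
burs [676.7  36.6  28.8]
```

```bash
cat > ortho.py <<'E'
from h import *
import sys
def ortho(c,im,z,x0=390,x1=740,y0=-190,y1=70,k=2.2):
    # rows: x decreasing downward ; cols: y decreasing rightward
    H=int((x1-x0)*k);Wd=int((y1-y0)*k)
    X=x1-np.arange(H)/k;Y=y1-np.arange(Wd)/k
    mx=np.zeros((H,Wd),np.float32);my=mx.copy()
    for i in range(H):
        for j in range(Wd):
            mx[i,j],my[i,j]=0,0
    K=viewer.get_calibration(c);T=np.linalg.inv(np.array(K['T']))
    YY,XX=np.meshgrid(Y,X);P=np.stack([XX,YY,np.full_like(XX,z),np.ones_like(XX)],-1)@T.T
    u=P[...,0]/P[...,2];v=P[...,1]/P[...,2];s=1+K['k1']*(u*u+v*v)
    o=cv2.remap(im,(K['fx']*u*s+K['cx']).astype(np.float32),(K['fy']*v*s+K['cy']).astype(np.float32),cv2.INTER_CUBIC)
    for x in range(400,740,50):
        r=int((x1-x)*k);cv2.line(o,(0,r),(12,r),(0,0,255),1);cv2.putText(o,str(x),(14,r+4),0,.4,(0,0,255),1)
    for y in range(-150,70,50):
        q=int((y1-y)*k);cv2.line(o,(q,0),(q,10),(0,0,255),1);cv2.putText(o,str(y),(q-12,22),0,.4,(0,0,255),1)
    return o
E
python3 - <<'E'
from ortho import *
o=[ortho(c,cv2.imread(f'pics/{c}0.png'),z,k=1.7) for c,z in(('top',30),('side',30))]
cv2.imwrite('pics/ortho0.png',cv2.hconcat(o)[:600,:800] if False else cv2.resize(cv2.hconcat(o),(800,int(o[0].shape[0]*800/(2*o[0].shape[1])))))
print(o[0].shape)
E
```

```text
(595, 442, 3)
```

```bash
python3 - <<'E'
import cv2;print(cv2.imread('pics/ortho0.png').shape)
E
```

```text
(538, 800, 3)
```

View pics/ortho0.png

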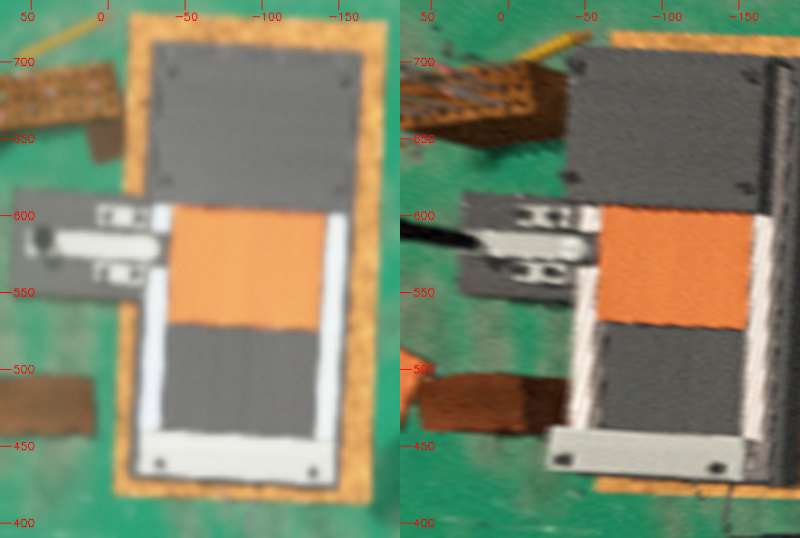

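```bash
python3 - <<'E'
from fit import *
for c in('top','side'):
    print(c,np.round(np.array(viewer.get_calibration(c)['T'])[:3],3).tolist())
d=np.load('side0.npy')
def md(d,px): 
    a=d[int(px[1])-1:int(px[1])+2,int(px[0])-1:int(px[0])+2];return np.median(a[a>0])
for nm,px in(('lip',s(162,270)),('cover',s(560,250)),('cover2',s(520,220)),('sheet',s(400,265)),('bed',s(260,275)),('knob',s(374,110)),('cork',s(140,390)),('bench',s(250,430)),('orange2',s(210,118)),('bar',s(385,190))):
    print(nm,np.round(at_depth('side',px,md(d,px)),1))
d=np.load('top0.npy')
for nm,px in(('bench',t(520,330)),('bench2',t(230,500)),('orange2',t(30,430)),('cork',t(370,118))):
    print(nm,np.round(at_depth('top',px,md(d,px)),1))
E
```

```text
top [[0.011, -0.997, 0.074, 469.963], [-1.0, -0.011, 0.012, 35.177], [-0.011, -0.074, -0.997, 1299.329]]
side [[0.986, -0.081, 0.142, 428.291], [-0.163, -0.382, 0.91, -807.19], [-0.019, -0.921, -0.39, 440.916]]
lip [445.6 -90.2  28.2]
cover [ 661.5 -109.5   27.1]
cover2 [649.5 -72.   27.1]
sheet [574.7 -97.4  20.8]
bed [499.1 -82.9  14.8]
knob [585.6  34.3  54.6]
cork [ 428.6 -161.2    1.6]
bench [ 479.5 -199.5   -2.1]
orange2 [492.6 158.9   2. ]
bar [583.8  -9.1  21.2]
bench [ 5.66e+02 -2.03e+02 -1.00e-01]
bench2 [436.   15.3  -1. ]
orange2 [486.6 165.9   2.3]
cork [726.1 -88.4   3.9]
```

The candidates for the sheet in the top view are the yellow one at (180,267), the loose orange one at (232,240) and the orange plate in the jig at (334,208). The enlarged crop shows the last one lying between the rails, partly under the cover, so that is the blank meant. Its front edge is at x≈528 and it has about 81 mm to travel. The jig origin is ≈(577,-91), yaw ≈-0.05, base at z≈7.5.

Next I approach above it with the jaws closed.

```bash
python3 -m inch '{"hand":[0,0,0,0,0,0,0,0,0,0,0,0,0,0,0,0,0,0,0,0],"delta_pos":[[0,0,0],[0,0,0],[0,0,0],[2,-3.2,0],[2,-3.2,0],[2,-3.2,0],[2,-3.2,0],[2,-3.2,0],[2,-3.2,0],[2,-3.2,0],[2,-3.2,0],[2,-3.2,0],[2,-3.2,0],[2,-3.2,0],[2,-3.2,0],[2,-3.2,0],[2,-3.2,0],[2,-3.2,0],[2,-3.2,0],[0,0,0]],"turn":[0.135,0.135,0.134,0,0,0,0,0,0,0,0,0,0,0,0,0,0,0,0,0]}'
```

```text
t: 3.0
eef_pos: [563.5, -88.0, 292.1]
tcp_rot: [-3.141, -0.001, -0.047]
ft_force: [-0.5, -0.3, 0.2]
opening: 0.004
```

```bash
python3 -m inch '{"hand":[0,0,0,0,0,0,0,0],"delta_pos":[[0,0,3],[0,0,3],[0,0,3],[0,0,3],[0,0,2.5],[0,0,1.5],[0,0,0.5],[0,0,0]],"turn":[0,0,0,0,0,0,0,0]}'
python3 - <<'E'
from fit import *
P=env.state()['eef_pos'];print(P,env.state()['ft_force'])
im,d=viewer.read_camera('side');cv2.imwrite('pics/side1.png',im)
q=proj('side',P-[0,0,78]);print(q)
im2=cv2.resize(im[190:350,180:400],None,fx=3.5,fy=3.5,interpolation=cv2.INTER_CUBIC)
cv2.circle(im2,(int((q[0]-180)*3.5),int((q[1]-190)*3.5)),4,(255,0,255),1);cv2.imwrite('pics/side1c.png',im2)
E
```

```text
t: 3.8
eef_pos: [561.6, -91.4, 127.0]
tcp_rot: [-3.142, 0.001, -0.051]
ft_force: [0.0, 0.7, 0.7]
opening: 0.003
[561.62552005 -91.35699391 126.96978583] [0.00437509 0.68901412 0.72348053]
(np.float64(286.8712260750604), np.float64(251.87985669712708))
```

View pics/side1c.png

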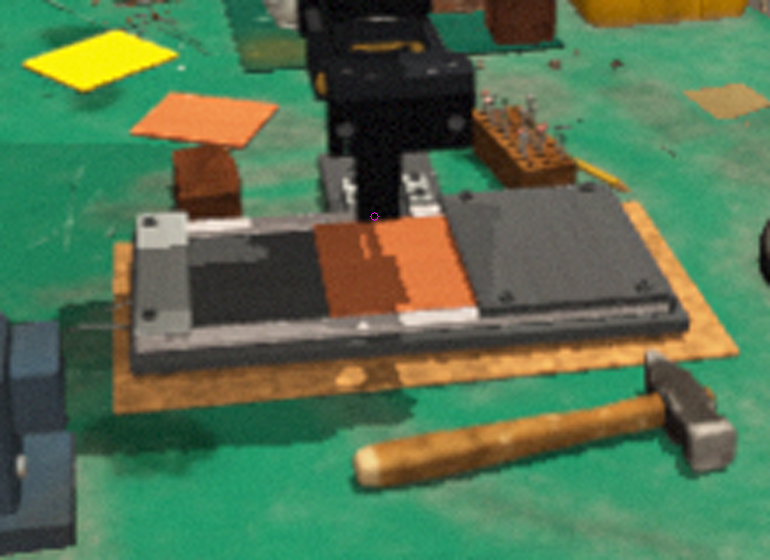

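The finger tip shows at crop (378,219), within about 1 px of the projected (374,216), and it is over the blank between the cover and the front edge. I'll descend to contact.

```bash
python3 -m inch '{"hand":[0,0,0,0,0,0],"delta_pos":[[0,0,1],[0,0,0.6],[0,0,0.3],[0,0,0.1],[0,0,0.1],[0,0,0]],"turn":[0,0,0,0,0,0]}'
```

```text
t: 4.45
eef_pos: [561.9, -91.0, 106.2]
tcp_rot: [3.141, -0.0, -0.05]
ft_force: [-0.3, 0.3, 0.4]
opening: 0.007
```

```bash
python3 -m inch '{"hand":[0,0,0,0],"delta_pos":[[0,0,0.1],[0,0,0.1],[0,0,0.1],[0,0,0]],"turn":[0,0,0,0]}'
```

```text
t: 4.85
eef_pos: [561.8, -91.0, 103.1]
tcp_rot: [3.142, 0.0, -0.05]
ft_force: [0.4, 0.7, -0.5]
opening: 0.004
```

```bash
python3 -m inch '{"hand":[0,0,0],"delta_pos":[[0,0,0.1],[0,0,0],[0,0,0]],"turn":[0,0,0]}'
```

```text
t: 5.15
eef_pos: [561.8, -91.0, 102.2]
tcp_rot: [3.142, 0.0, -0.05]
ft_force: [0.3, 0.3, -0.2]
opening: 0.005
```

```bash
python3 -m inch '{"hand":[0,0,0],"delta_pos":[[0,0,0.1],[0,0,0],[0,0,0]],"turn":[0,0,0]}'
```

```text
t: 5.45
eef_pos: [561.8, -91.0, 101.2]
tcp_rot: [3.142, 0.0, -0.05]
ft_force: [0.1, 1.3, 1.1]
opening: 0.004
```

```bash
python3 -m inch '{"hand":[0,0,0],"delta_pos":[[0,0,0.05],[0,0,0],[0,0,0]],"turn":[0,0,0]}'
```

```text
t: 5.75
eef_pos: [561.9, -91.0, 100.7]
tcp_rot: [3.141, -0.0, -0.05]
ft_force: [-0.1, 0.3, 0.1]
opening: 0.008
```

```bash
python3 -m inch '{"hand":[0,0,0],"delta_pos":[[0,0,0.05],[0,0,0],[0,0,0]],"turn":[0,0,0]}'
```

```text
t: 6.05
eef_pos: [561.9, -91.0, 100.2]
tcp_rot: [3.142, 0.0, -0.05]
ft_force: [0.2, 0.1, 0.4]
opening: 0.006
```

```bash
python3 -m inch '{"hand":[0,0,0],"delta_pos":[[0,0,0.05],[0,0,0],[0,0,0]],"turn":[0,0,0]}'
```

```text
t: 6.35
eef_pos: [561.8, -91.0, 99.7]
tcp_rot: [3.142, 0.0, -0.05]
ft_force: [0.7, 0.0, -0.5]
opening: 0.004
```

```bash
python3 -m inch '{"hand":[0,0,0],"delta_pos":[[0,0,0.05],[0,0,0],[0,0,0]],"turn":[0,0,0]}'
```

```text
t: 6.65
eef_pos: [561.9, -91.0, 99.4]
tcp_rot: [3.141, -0.0, -0.05]
ft_force: [-0.7, -0.6, 4.3]
opening: 0.009
```

```bash
python3 -m inch '{"hand":[0,0,0],"delta_pos":[[0,0,0.05],[0,0,0],[0,0,0]],"turn":[0,0,0]}'
```

```text
t: 6.95
eef_pos: [561.9, -91.0, 99.4]
tcp_rot: [3.141, -0.001, -0.05]
ft_force: [-3.6, 0.9, 10.0]
opening: 0.007
```

```bash
python3 -m inch '{"hand":[0,0,0],"delta_pos":[[0,0,0.02],[0,0,0],[0,0,0]],"turn":[0,0,0]}'
```

```text
t: 7.25
eef_pos: [561.9, -91.0, 99.4]
tcp_rot: [3.141, -0.001, -0.05]
ft_force: [-4.1, 1.0, 13.2]
opening: 0.005
```

```bash
python3 -m inch '{"hand":[0,0,0,0],"delta_pos":[[-0.1,0,0],[-0.2,0,0],[-0.2,0,0],[-0.2,0,0]],"turn":[0,0,0,0]}'
```

```text
t: 7.65
eef_pos: [556.3, -91.0, 99.4]
tcp_rot: [3.141, -0.005, -0.05]
ft_force: [5.2, -0.3, 7.0]
opening: 0.008
```

```bash
python3 -m inch '{"hand":[0,0,0,0],"delta_pos":[[0,0,0.04],[-0.1,0,0],[-0.2,0,0],[-0.2,0,0]],"turn":[0,0,0,0]}'
```

```text
t: 8.05
eef_pos: [551.9, -90.9, 99.4]
tcp_rot: [3.14, -0.006, -0.05]
ft_force: [5.8, -0.2, 9.3]
opening: 0.008
```

```bash
python3 -m inch '{"hand":[0,0,0,0],"delta_pos":[[0,0,0.03],[-0.1,0,0],[-0.2,0,0],[-0.2,0,0]],"turn":[0,0,0,0]}'; python3 - <<'E'
from h import *
im,d=viewer.read_camera('side');cv2.imwrite('pics/side2.png',im)
cv2.imwrite('pics/side2c.png',cv2.resize(im[190:350,180:400],None,fx=3.5,fy=3.5,interpolation=cv2.INTER_CUBIC))
E
```

```text
t: 8.45
eef_pos: [547.3, -90.8, 99.4]
tcp_rot: [3.14, -0.007, -0.05]
ft_force: [6.9, -0.1, 11.7]
opening: 0.003
```

View pics/side2c.png

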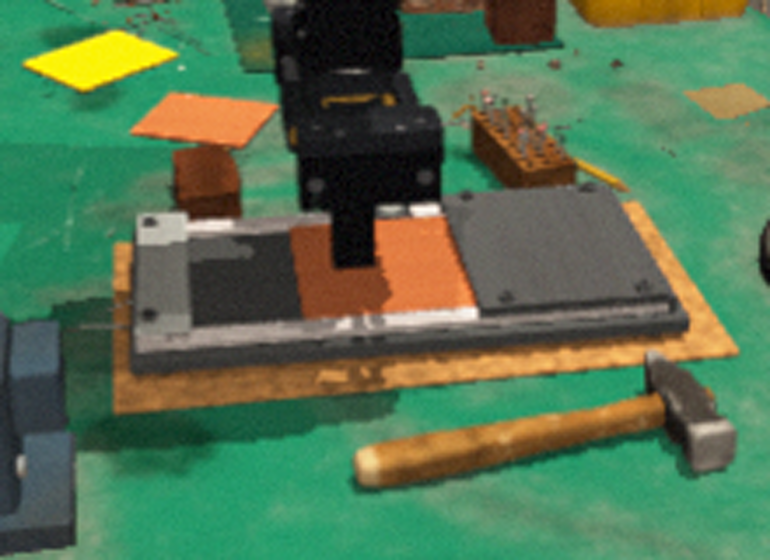

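The blank follows: its front edge moved from crop column 318 to 293, about 13 mm. I'll press a little more and continue.

```bash
python3 -m inch '{"hand":[0,0,0,0,0,0,0,0],"delta_pos":[[0,0,0.01],[-0.1,0,0],[-0.2,0,0],[-0.2,0,0],[-0.2,0,0],[-0.2,0,0],[-0.2,0,0],[-0.2,0,0]],"turn":[0,0,0,0,0,0,0,0]}'
```

```text
t: 9.3
eef_pos: [534.5, -90.2, 99.3]
tcp_rot: [3.14, -0.008, -0.05]
ft_force: [7.2, -0.1, 12.7]
opening: 0.008
```

```bash
python3 -m inch '{"hand":[0,0,0,0,0,0,0,0],"delta_pos":[[-0.2,0,0.005],[-0.2,0,0],[-0.2,0,0],[-0.2,0,0],[-0.2,0,0],[-0.2,0,0],[-0.2,0,0],[-0.2,0,0]],"turn":[0,0,0,0,0,0,0,0]}'
```

```text
t: 10.1
eef_pos: [518.7, -89.5, 99.4]
tcp_rot: [3.14, -0.009, -0.05]
ft_force: [7.9, -0.4, 13.9]
opening: 0.004
```

```bash
python3 -m inch '{"hand":[0,0,0,0,0,0,0],"delta_pos":[[-0.2,0,0],[-0.2,0,0],[-0.2,0,0],[-0.2,0,0],[-0.2,0,0],[-0.2,0,0],[-0.2,0,0]],"turn":[0,0,0,0,0,0,0]}'
```

```text
t: 10.8
eef_pos: [504.8, -88.8, 99.3]
tcp_rot: [3.139, -0.009, -0.05]
ft_force: [8.3, -0.8, 13.7]
opening: 0.004
```

```bash
python3 - <<'E'
from h import *
im,d=viewer.read_camera('side');cv2.imwrite('pics/side3.png',im)
cv2.imwrite('pics/side3c.png',cv2.resize(im[190:350,180:400],None,fx=3.5,fy=3.5,interpolation=cv2.INTER_CUBIC))
E
```

```text
(no output)
```

View pics/side3c.png

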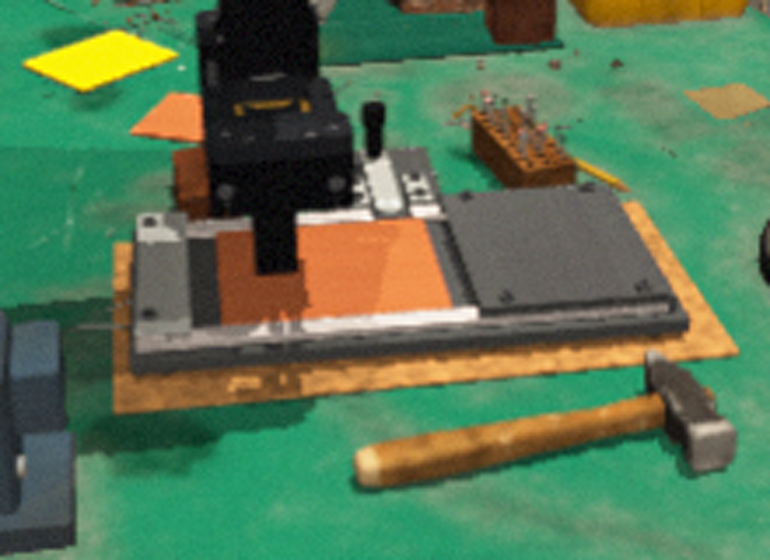

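The front edge is at crop column 218 and the lip edge at 190, so about 26 mm remain.

```bash
python3 -m inch '{"hand":[0,0,0,0,0,0,0,0,0,0],"delta_pos":[[-0.2,0,0],[-0.2,0,0],[-0.2,0,0],[-0.2,0,0],[-0.2,0,0],[-0.2,0,0],[-0.2,0,0],[-0.2,0,0],[-0.2,0,0],[-0.1,0,0]],"turn":[0,0,0,0,0,0,0,0,0,0]}'
```

```text
t: 11.85
eef_pos: [485.9, -87.9, 99.3]
tcp_rot: [3.139, -0.009, -0.05]
ft_force: [8.0, 0.1, 15.4]
opening: 0.001
```

```bash
python3 -m inch '{"hand":[0,0,0],"delta_pos":[[-0.1,0,0],[-0.1,0,0],[-0.1,0,0]],"turn":[0,0,0]}'
```

```text
t: 12.15
eef_pos: [483.0, -87.8, 99.3]
tcp_rot: [3.139, -0.009, -0.05]
ft_force: [8.8, -0.1, 15.3]
opening: 0.004
```

```bash
python3 -m inch '{"hand":[0,0],"delta_pos":[[-0.1,0,0],[-0.1,0,0]],"turn":[0,0]}'
```

```text
t: 12.35
eef_pos: [481.0, -87.7, 99.3]
tcp_rot: [3.139, -0.009, -0.05]
ft_force: [9.0, -0.4, 15.5]
opening: 0.004
```

```bash
python3 -m inch '{"hand":[0],"delta_pos":[[-0.1,0,0]],"turn":[0]}'
```

```text
t: 12.45
eef_pos: [480.0, -87.7, 99.3]
tcp_rot: [3.139, -0.009, -0.05]
ft_force: [8.8, -0.2, 16.2]
opening: 0.003
```

```bash
python3 -m inch '{"hand":[0],"delta_pos":[[-0.1,0,0]],"turn":[0]}'
```

```text
t: 12.55
eef_pos: [479.0, -87.6, 99.3]
tcp_rot: [3.139, -0.009, -0.05]
ft_force: [8.6, 0.4, 15.4]
opening: 0.005
```

```bash
python3 -m inch '{"hand":[0],"delta_pos":[[-0.1,0,0]],"turn":[0]}'; python3 - <<'E'
from h import *
im,d=viewer.read_camera('side');cv2.imwrite('pics/side4.png',im)
cv2.imwrite('pics/side4c.png',cv2.resize(im[190:350,180:400],None,fx=3.5,fy=3.5,interpolation=cv2.INTER_CUBIC))
E
```

```text
t: 12.65
eef_pos: [478.0, -87.6, 99.3]
tcp_rot: [3.139, -0.009, -0.05]
ft_force: [8.9, -0.1, 15.6]
opening: 0.002
```

View pics/side4c.png

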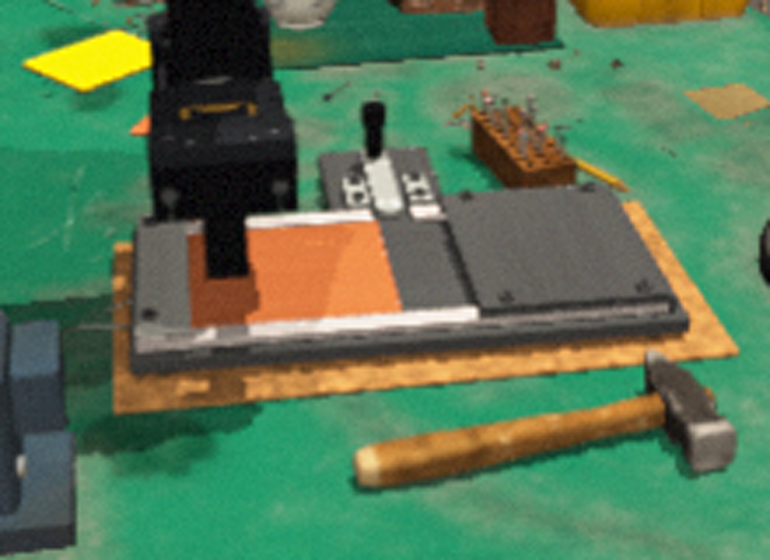

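```bash
python3 -m inch '{"hand":[0,0],"delta_pos":[[-0.1,0,-0.003],[-0.1,0,0]],"turn":[0,0]}'
```

```text
t: 12.9
eef_pos: [476.4, -87.5, 99.4]
tcp_rot: [3.139, -0.01, -0.05]
ft_force: [11.9, 0.4, 14.0]
opening: 0.006
```

```bash
python3 -m inch '{"hand":[0],"delta_pos":[[-0.1,0,0]],"turn":[0]}'
```

```text
t: 13.0
eef_pos: [475.6, -87.5, 99.4]
tcp_rot: [3.139, -0.011, -0.051]
ft_force: [12.3, 1.0, 13.2]
opening: 0.002
```

```bash
python3 -m inch '{"hand":[0],"delta_pos":[[-0.1,0,0]],"turn":[0]}'
```

```text
t: 13.1
eef_pos: [474.6, -87.4, 99.3]
tcp_rot: [3.139, -0.011, -0.051]
ft_force: [12.7, 0.9, 13.8]
opening: 0.005
```

```bash
python3 -m inch '{"hand":[0],"delta_pos":[[-0.1,0,0]],"turn":[0]}'
```

```text
t: 13.2
eef_pos: [473.7, -87.4, 99.3]
tcp_rot: [3.139, -0.011, -0.051]
ft_force: [11.7, 0.7, 12.8]
opening: -0.002
```

```bash
python3 -m inch '{"hand":[0,0,0,0,0],"delta_pos":[[0,0,-0.2],[0,0,-1],[0,0,-3],[0,0,-3],[0,0,0]],"turn":[0,0,0,0,0]}';python3 - <<'E'
from ortho import *
for c in('side','top'):
    im,d=viewer.read_camera(c);cv2.imwrite(f'pics/{c}5.png',im)
    if c=='side':cv2.imwrite('pics/side5c.png',cv2.resize(im[190:350,180:400],None,fx=3.5,fy=3.5,interpolation=cv2.INTER_CUBIC))
    else: cv2.imwrite('pics/top5c.png',ortho(c,im,21.5,x0=420,x1=640,y0=-180,y1=60,k=2.6))
print(env.state()['ft_force'])
E
```

```text
t: 13.7
eef_pos: [470.6, -86.6, 172.8]
tcp_rot: [3.14, -0.004, -0.05]
ft_force: [-0.6, -0.5, -0.3]
opening: 0.009
[ 0.08467243 -0.22508185 -0.10561377]
```

View pics/side5c.png

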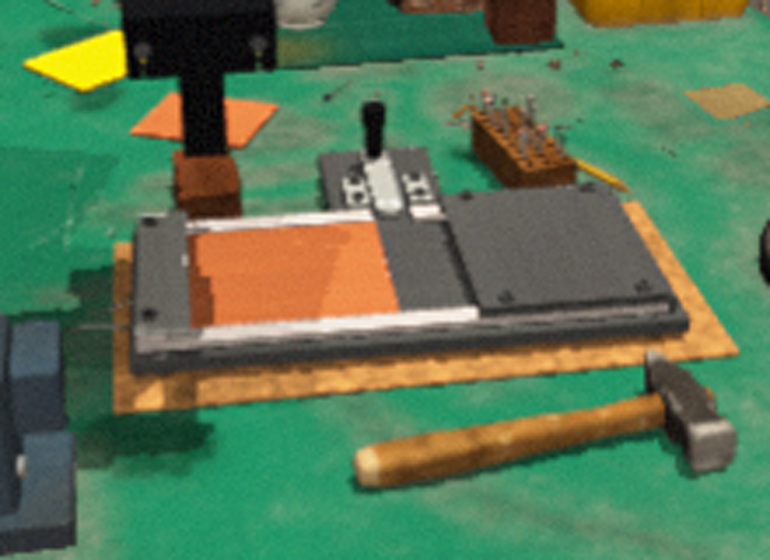

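View pics/top5c.png

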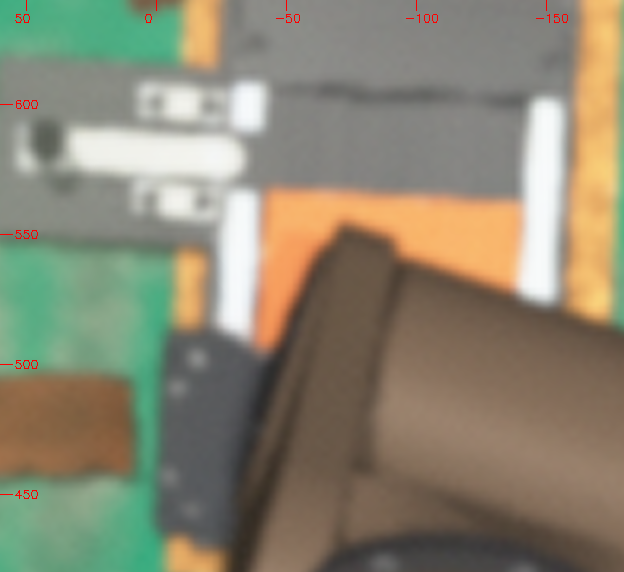

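The blank's rear edge is at x≈567.7 at its left end and the bar's front edge at ≈571.3 there. That gap of about 3.5 mm matches "home, 3 mm clear", and the force rose to 12 N and held there while the finger slipped. So the blank is home.

Next I go to the far side of the knob, which is at about (583,42).

```bash
python3 -m inch '{"hand":[0,0,0,0,0,0,0,0,0,0,0],"delta_pos":[[1.77,-2.77,0],[1.77,-2.77,0],[1.77,-2.77,0],[1.77,-2.77,0],[1.77,-2.77,0],[1.77,-2.77,0],[0,0,0],[0,0,2],[0,0,2],[0,0,1.5],[0,0,0]],"turn":[0,0,0,0,0,0,0,0,0,0,0]}'; python3 - <<'E'
from h import *
im,d=viewer.read_camera('side');cv2.imwrite('pics/side6.png',im)
cv2.imwrite('pics/side6c.png',cv2.resize(im[190:350,180:400],None,fx=3.5,fy=3.5,interpolation=cv2.INTER_CUBIC))
E
```

```text
t: 14.9
eef_pos: [582.8, 73.7, 111.9]
tcp_rot: [3.141, 0.006, -0.051]
ft_force: [-0.8, -0.3, 0.8]
opening: 0.005
```

View pics/side6c.png

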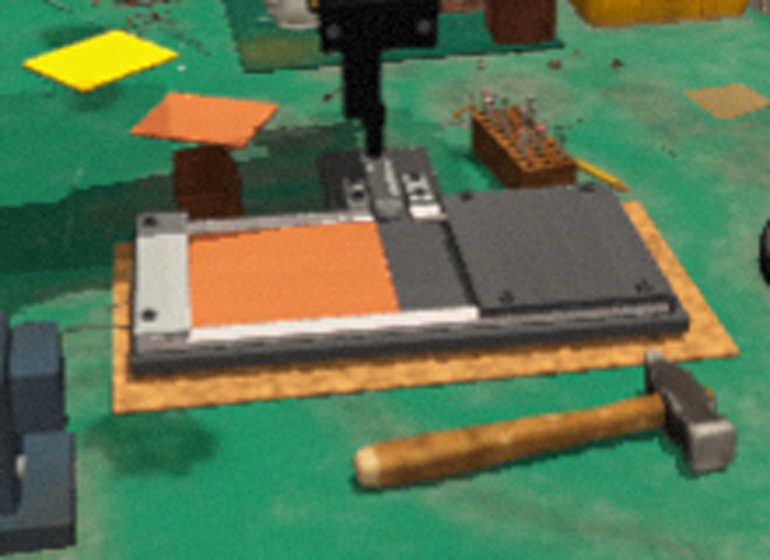

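```bash
python3 -m inch '{"hand":[0,0,0,0],"delta_pos":[[0,0.3,0],[0,0.3,0],[0,0.2,0],[0,0.2,0]],"turn":[0,0,0,0]}'
```

```text
t: 15.35
eef_pos: [583.9, 64.0, 115.2]
tcp_rot: [3.142, -0.001, -0.05]
ft_force: [-0.7, -0.3, -0.7]
opening: 0.005
```

```bash
python3 -m inch '{"hand":[0,0,0],"delta_pos":[[0,0.2,0],[0,0.2,0],[0,0.2,0]],"turn":[0,0,0]}'
```

```text
t: 15.65
eef_pos: [583.6, 58.1, 114.7]
tcp_rot: [3.142, -0.0, -0.05]
ft_force: [-0.5, 0.1, -0.2]
opening: 0.006
```

```bash
python3 -m inch '{"hand":[0,0],"delta_pos":[[0,0.2,0],[0,0.2,0]],"turn":[0,0]}'
```

```text
t: 15.85
eef_pos: [583.4, 54.4, 114.7]
tcp_rot: [-3.141, -0.0, -0.05]
ft_force: [0.7, 3.0, -0.8]
opening: 0.006
```

```bash
python3 -m inch '{"hand":[0,0,0],"delta_pos":[[0,0.2,0],[0,0.2,0],[0,0.2,0]],"turn":[0,0,0]}'
```

```text
t: 16.15
eef_pos: [583.0, 48.2, 114.7]
tcp_rot: [-3.142, 0.0, -0.05]
ft_force: [-1.4, 3.6, 0.6]
opening: 0.003
```

```bash
python3 -m inch '{"hand":[0,0,0],"delta_pos":[[0,0.2,0],[0,0.2,0],[0,0.2,0]],"turn":[0,0,0]}'
```

```text
t: 16.45
eef_pos: [582.7, 42.2, 114.7]
tcp_rot: [3.142, 0.0, -0.05]
ft_force: [0.6, 3.5, 0.3]
opening: 0.004
```

The bar is sliding at 3.5 N, which matches the given friction.

```bash
python3 -m inch '{"hand":[0,0,0,0,0,0,0,0],"delta_pos":[[0,0.2,0],[0,0.2,0],[0,0.2,0],[0,0.2,0],[0,0.2,0],[0,0.2,0],[0,0.2,0],[0,0.2,0]],"turn":[0,0,0,0,0,0,0,0]}'
```

```text
t: 17.25
eef_pos: [581.9, 26.1, 114.7]
tcp_rot: [3.142, 0.0, -0.05]
ft_force: [-1.2, 3.8, -0.6]
opening: -0.0
```

```bash
python3 -m inch '{"hand":[0,0,0,0,0,0,0,0],"delta_pos":[[0,0.2,0],[0,0.2,0],[0,0.2,0],[0,0.2,0],[0,0.2,0],[0,0.2,0],[0,0.2,0],[0,0.2,0]],"turn":[0,0,0,0,0,0,0,0]}'
```

```text
t: 18.05
eef_pos: [581.1, 10.2, 114.7]
tcp_rot: [3.142, 0.0, -0.05]
ft_force: [-2.6, 3.8, 0.8]
opening: 0.004
```

```bash
python3 -m inch '{"hand":[0,0,0,0,0],"delta_pos":[[0,0.2,0],[0,0.2,0],[0,0.1,0],[0,0.1,0],[0,0.1,0]],"turn":[0,0,0,0,0]}'
```

```text
t: 18.55
eef_pos: [580.8, 3.3, 114.7]
tcp_rot: [3.142, 0.0, -0.05]
ft_force: [-2.7, 3.5, -0.1]
opening: 0.001
```

```bash
python3 -m inch '{"hand":[0,0,0,0],"delta_pos":[[0,0.1,0],[0,0.1,0],[0,0.1,0],[0,0.1,0]],"turn":[0,0,0,0]}'
```

```text
t: 18.95
eef_pos: [580.6, -0.7, 114.7]
tcp_rot: [3.142, 0.0, -0.05]
ft_force: [-2.3, 4.1, 0.0]
opening: 0.004
```

```bash
python3 -m inch '{"hand":[0,0,0],"delta_pos":[[0,0.1,0],[0,0.1,0],[0,0.1,0]],"turn":[0,0,0]}'
```

```text
t: 19.25
eef_pos: [580.5, -3.7, 114.7]
tcp_rot: [3.142, -0.0, -0.05]
ft_force: [-2.6, 3.0, 0.1]
opening: 0.004
```

```bash
python3 -m inch '{"hand":[0,0],"delta_pos":[[0,0.1,0],[0,0.1,0]],"turn":[0,0]}'
```

```text
t: 19.45
eef_pos: [580.3, -5.7, 114.7]
tcp_rot: [3.142, 0.0, -0.05]
ft_force: [-1.9, 2.7, 0.2]
opening: 0.005
```

```bash
python3 -m inch '{"hand":[0,0],"delta_pos":[[0,0.1,0],[0,0.1,0]],"turn":[0,0]}'
```

```text
t: 19.65
eef_pos: [580.2, -7.6, 114.7]
tcp_rot: [-3.141, 0.0, -0.05]
ft_force: [-2.6, 9.0, 0.5]
opening: 0.005
```

```bash
python3 -m inch '{"hand":[0,0],"delta_pos":[[0,0.04,0],[0,0,0]],"turn":[0,0]}'
```

```text
t: 19.85
eef_pos: [580.2, -7.6, 114.7]
tcp_rot: [-3.141, 0.0, -0.05]
ft_force: [-2.8, 8.6, 0.0]
opening: 0.006
```

```bash
python3 -m inch '{"hand":[0,0],"delta_pos":[[0,0.04,0],[0,0,0]],"turn":[0,0]}'
```

```text
t: 20.05
eef_pos: [580.2, -7.7, 114.7]
tcp_rot: [-3.141, 0.0, -0.05]
ft_force: [-1.3, 9.7, -0.4]
opening: 0.004
```

```bash
python3 -m inch '{"hand":[0,0],"delta_pos":[[0,0.05,0],[0,0,0]],"turn":[0,0]}'
```

```text
t: 20.25
eef_pos: [580.2, -7.8, 114.7]
tcp_rot: [-3.14, 0.0, -0.05]
ft_force: [-1.4, 13.7, 0.4]
opening: 0.005
```

```bash
python3 -m inch '{"hand":[0,0],"delta_pos":[[0,0.05,0],[0,0,0]],"turn":[0,0]}'
```

```text
t: 20.45
eef_pos: [580.1, -8.0, 114.7]
tcp_rot: [-3.14, 0.0, -0.051]
ft_force: [-1.2, 17.0, -0.1]
opening: 0.003
```

The end stop is firm: the force is 17 N and the knob has not moved on. I'll back off, lift and retreat, then check.

```bash
python3 -m inch '{"hand":[0,0,0,0,0,0,0,0,0],"delta_pos":[[0,-0.2,0],[0,-0.8,0],[0,-1.0,0],[0,0,-2],[0,0,-4],[0,0,-4],[-3,-3,-2],[-4,-4,0],[0,0,0]],"turn":[0,0,0,0,0,0,0,0,0]}'; python3 - <<'E'
from ortho import *
for c in('side','top'):
    im,d=viewer.read_camera(c);cv2.imwrite(f'pics/{c}7.png',im)
    if c=='side':cv2.imwrite('pics/side7c.png',cv2.resize(im[190:350,180:400],None,fx=3.5,fy=3.5,interpolation=cv2.INTER_CUBIC))
    else: cv2.imwrite('pics/top7c.png',ortho(c,im,21.5,x0=420,x1=640,y0=-180,y1=60,k=2.6))
print(env.state()['ft_force'])
E
```

```text
t: 21.35
eef_pos: [516.1, 82.2, 235.7]
tcp_rot: [-3.141, 0.0, -0.047]
ft_force: [-0.3, -0.3, -0.6]
opening: 0.005
[0.16055533 0.40809845 0.56365665]
```

View pics/side7c.png

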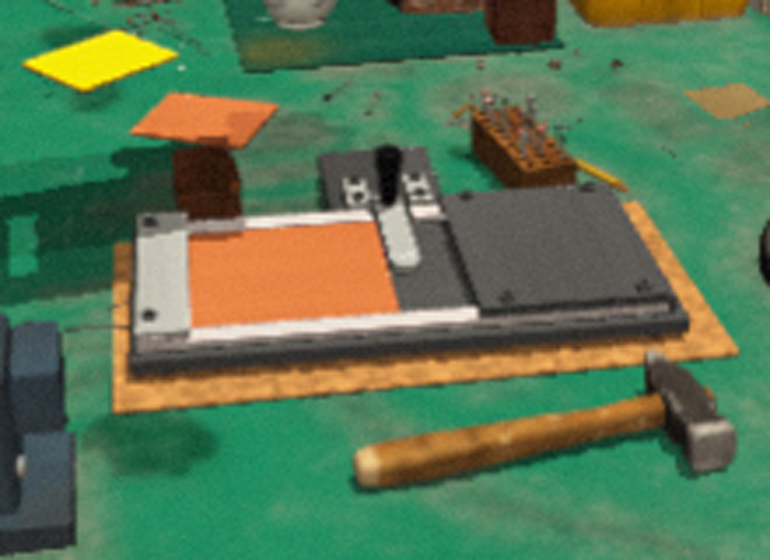

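View pics/top7c.png

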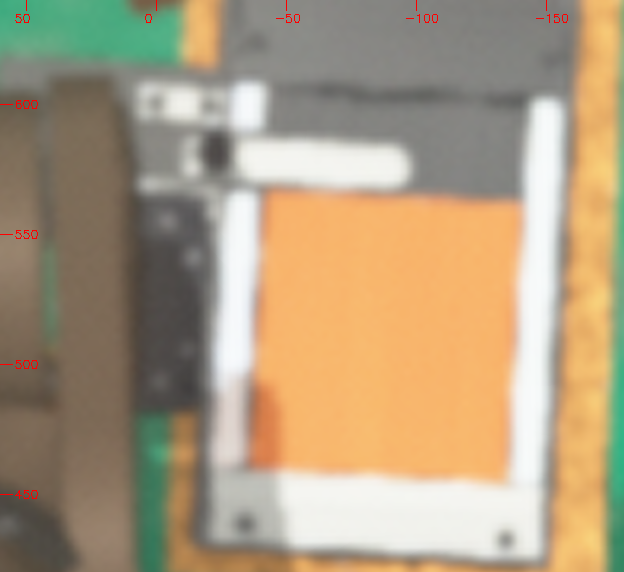

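```bash
python3 -c "
from cell import ticket
print(ticket.job_done())"
```

```text
the job is handed in; nothing more can be done
None
```

The blank is home against the front stop, the locking bar is fully in behind it, and the job was handed in at about 21.5 s with the arm clear.

- **Blank:** I pressed on the copper blank in the jig with the closed fingers, mostly at 12–16 N (7–9 N for the first few mm), and drew it about 85 mm. At the stop the drag force rose to 12 N and the finger slipped. The last top view shows about 3 mm between its rear edge and the bar, which matches the given clearance.
- **Bar:** I pushed the knob at 3–4 N until the force rose at the end stop. I held at up to 17 N with almost no further movement, then let go. The knob moved about 64 mm in the top view and ended at y≈70 mm in the jig. That means fully in, with the bar having started about 6 mm in.
- **Surroundings:** In the side view the hammer, bur stand and wood block look unmoved, and the wrist force reads about zero.

**Disagreements:** the two cameras differed by about 5 mm in y and 2 mm in z for the jig. I settled the height by touch, with the blank's top at z≈21.5 mm. The finger met the knob about 7 mm later than the top view predicted. The end position rests on both the rise in force and the last picture.

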